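# Roll the sample tube onto the reader's scan line and start the scan

## Task

With the fingertips, roll the sample tube lying on the label reader's white deck away from the blue fence until it rests centred along the red line, parallel to it; do not pick it up. When it lies still there, press the green button fully down, then take the hand away, leaving the tube on the line and the marker, beaker and vial beside the reader undisturbed.

Things in the scene. Friction and masses are not known exactly. Their poses are not given: they have to be found in the camera images.
- reader_bed: Label reader fixed to the bench: grey plate 200 mm (x) by 160 mm (y), flat white deck 10 mm above the bench. Origin: centre of its underside; z up; +x points roughly to the robot's left. Lip at the +x end (x = 94 to 100 mm), top 16 mm above the bench. Grey console with the button on the far (-y) side: x = 15 to 85 mm, y = -132 to -78 mm, top 26 mm above the bench.
- fence_top (a point): Middle of the top edge of the blue fence along the reader's -x end: 10 mm thick, 160 mm long, its top 28 mm above the bench (18 mm above the deck), its face towards the deck 5 mm from this point. The tube starts 1 to 4 mm off it, parallel within 2 degrees, so no finger fits behind the tube: push on its top. A 20 mm wide fingertip rolls it about 15 mm a stroke; then lift and start again.
- tube: Sealed plastic tube, blue cap, white label: a plain cylinder 30 mm across, 100 mm long, about 60 g. Origin: mid length on the axis, 25 mm above the bench (top at 40). y runs along it to the cap; x and z turn as it rolls, z starts up. It must roll 40 to 75 mm along the reader's +x. Pressed with 2 to 5 N and pushed at the top it rolls half as far as the fingertip travels, and stays where left.
- red_line: Red line, 4 mm wide and 148 mm long, printed flat on the white deck parallel to the fence; its ends show past a tube that lies on it. Origin: its middle, at deck height (10 mm above the bench). y runs along the line, x across it, away from the fence (the same directions as the reader's). Its distance from the fence differs each time.
- start_button_top (a point): Middle of the top face of the round green push button (26 mm across, in a black collar 42 mm across) on the console; 48 mm above the bench when not pressed. It goes straight down.
- start_button (a joint): Travel of the green button: 0 when up, 0.006 m when fully down; spring return, about 5 N to press it fully.
- marker: Black-capped marker pen, 128 mm long and 16 mm thick, lying loose on the bench on the robot's side of the reader, about along its edge, 28 mm off it. Origin: middle of its underside. Leave alone.
- beaker: Small clear beaker, 46 mm across and 59 mm high, standing loose on the bench past the reader's +x end. Origin: centre of its underside. Leave alone.
- amber_vial: Small brown vial with a white cap, 12 mm across and 34 mm high, standing loose on the bench on the far side of the reader, about 90 mm from the button. Origin: centre of its underside. Leave alone.

How it is judged:
By the outcome, as a careful person would: the job done as asked, in the order asked, and still so for the second after the job is handed in, with the robot touching nothing.
It also fails if it takes over 58 s, if anything falls off the work surface, if the arm or the gripper's body presses on something with over 40 N, if the wrist force passes 120 N, or if a joint passes its speed limit or range.

## Robot

A 6-joint arm with a two-finger parallel gripper is mounted at the origin on a cart in front of the work surface, level with it; the furniture and walls round the work are solid. World frame = base frame: x ahead of the robot, y to its left, z up, the work surface at z = 0. Lengths are in m, angles in rad, forces in N, time in s.
With the tool pointing down it reaches from about 0.3 to 0.875 m from the base axis. Payload 6.4 kg.
Tool frame: the origin (TCP) lies midway between the tips of the shut fingers; the grasp point (between the pads) lies 19 mm behind it (ctrl.pinch_z is the distance from the TCP to the grasp point, in m); z points along the fingers, y is the line along which they close (so a half turn about z gives the same grasp; the last joint's range is limited). The gripper opens to 85 mm and grips with 20 to 120 N. Pads are 22 mm wide; open, the fingers measure 114 mm over their backs; the gripper's body (76 mm by 85 mm) begins 54 mm behind the grasp point. The pads swing forward as they close: fully open they stand 13 mm farther back than shut.
Start: joints at [1.066, 0.181, 1.607, -0, 1.354, -0.206], TCP at [0.169, 0.55, 0.231] pointing down, gripper open.
Joint ranges: [-2.99, 2.99], [-0.89, 2.07], [0.3, 2.58], [-1.14, 4.28], [0, 2.63], [-3.12, 3.12]. Speed limits (rad/s): [2.57, 2.57, 3.01, 3.14, 3.14, 3.14].

## Interface

Orientations are given as a unit quaternion [w, x, y, z].
In Python, from bench import ctrl gives the robot as it stands.
- The arm moves only by the tool apply_moves, never from a script. Its argument "moves" is a list of rows, each an object with "jaw": the opening, from 0 (shut) to 1 (fully open); "offset": the shift along the tool's x, y, z in mm, a list of three; "rot": the turn, a rotation vector about the tool's x, y, z in degrees, a list of three. In form: [{"jaw": jaw, "offset": [dx, dy, dz], "rot": [ax, ay, az]}, ...]. A call has exactly 5 rows; each row shifts and turns the commanded pose from where the row before left it, along the tool's axes as they then stand; what a row does not reach is not made up. A row lasts 1/8 s, in which the tool goes at most 62.5 mm and 10.7 degrees, less where a joint would pass 70% of its speed; a pose out of reach is approached as far as the arm can. A call is refused whole if a number of a shift passes 62.5 or a number of a turn 10.7, either way. A call with a gripper value outside its range is refused whole. The fingers move at their own pace and stop on an object; the grip force is fixed at half the most. Time passes only in rows, so rows that do not move let the fingers close, or fill a call up. It gives the time, the measured TCP pose, the force, the opening and the grip force at its end, in the units of the state.
- ctrl.get_obs(): the state, without advancing time (a new reading comes with each control period).
- ctrl.camera(name): name is "side" or "top" or "wrist"; returns (picture, depth): 384x512x3 uint8, red, green, blue; 384x512 float32, m along the optical axis (not along the pixel's ray), 0 where there is no reading.
- ctrl.camera_params(name): a dict with "K" (3x3 intrinsics, pixels), "cam_to_world" (4x4, takes a point from camera to world coordinates); the wrist camera has in their place "mount" (4x4, takes a point from camera to tool coordinates, whose origin is the TCP and whose axes are the flange's). Camera axes: x right, y down, z forward; pixel columns grow to the right and rows downward; lengths in m; the calibration is good to about 2 mm. A picture is of the moment at which its call begins: read the wrist's pose just before it. camera_params takes no time and is no camera call.
- ctrl.hand_in(): hands the job in; it is judged then, once.
Trained networks look in the newest picture that a camera, given by its name, has taken for a name from the list of things; names that differ only in an ending like _2 or _b are one class to them, and where a whole thing is asked for, a point or a joint stands for the part that bears it (a point fixed in the world has none). Each returns a list of dicts, best first, with "score" (0 to 1); they miss things now and then, are a little off and sometimes report something else, mostly with a low value. They report only what shows in the picture. A call takes as long as a camera call.
- ctrl.outline_of(camera, target): "region" (384x512 bool, what is visible of it) and "position" ([column, row] in pixels, amid what is visible of it).
The state is a dict: "time_s": time; "q": joint angles; "dq": joint speeds; "joint_efforts": joint torques, N m; "eef_pos": TCP position; "eef_rot": TCP orientation; "wrist_force": force on the tool from outside, world axes, zero at the start; "torque": the same for the moment, N m; "opening": opening from 0.0 (shut) to 1.0 (fully open); "grasp_force": force on a finger pad.
Only numpy, scipy, OpenCV 4.12 (cv2) and the standard library are available. Lean on these libraries where they do the work, as an engineer would, in place of code of your own. Each camera call takes 0.05 s, during which the arm holds its last target. There are 200 camera calls.

## Working session

There is one attempt and no reset: what is moved stays moved. The work goes in short steps, Python scripts to look and compute and a tool call to move; the robot and the scene stay as the last step left them, time stands still between calls to the robot, and variables do not carry over. Pictures are saved under pics/ and viewed, at most 10 in all, crops included, and the job is handed in when it is done.

Besides the shell and the picture viewer there is one more tool, called after "Request:" by a JSON object that holds its "method" and its "body", one argument or row to a line. apply_moves: Moves the arm, as the interface text tells. Its arguments: {"type":"object","properties":{"moves":{"type":"array"}},"required":["moves"]}

```bash
mkdir -p pics; ls
cat > h.py <<'E'
import numpy as np, cv2
from bench import ctrl
from scipy.spatial.transform import Rotation as R
def pose():
    o=ctrl.get_obs(); q=o['eef_rot']; T=np.eye(4); T[:3,:3]=R.from_quat([q[1],q[2],q[3],q[0]]).as_matrix(); T[:3,3]=o['eef_pos']; return o,T
def c2w(n):
    p=ctrl.camera_params(n)
    return np.array(p['K']), (np.array(p['cam_to_world']) if n!='wrist' else pose()[1]@np.array(p['mount']))
def cloud(K,T,d):
    v,u=np.mgrid[:d.shape[0],:d.shape[1]]
    P=np.stack([(u-K[0,2])/K[0,0]*d,(v-K[1,2])/K[1,1]*d,d],-1)
    return P@T[:3,:3].T+T[:3,3]
def save(n,im): cv2.imwrite('pics/'+n,im[:,:,::-1])
E
python3 - <<'E'
from h import *
o,T=pose(); print(o['eef_pos'],T[:3,:3].round(3).tolist(),o['time_s'])
ims=[]
for n in ['top','side','wrist']:
    K,C=c2w(n); im,d=ctrl.camera(n); save(n+'0.png',im); W=cloud(K,C,d); np.savez(n+'0.npz',im=im,d=d,W=W,K=K,C=C)
    print(n,C[:3,3].round(3))
    for t in ['tube','red_line','start_button_top','fence_top','reader_bed','marker','beaker','amber_vial']:
        r=ctrl.outline_of(n,t)
        if r:
            m=r[0]['region']&(d>0); print(t,round(r[0]['score'],2),r[0]['position'],m.sum(),np.median(W[m],0).round(3),np.percentile(W[m],95,axis=0).round(3))
    ims.append(im)
big=np.vstack([np.hstack(ims[:2]),np.hstack([ims[2],ims[2]*0])]); big=cv2.resize(big,(800,600)); save('all0.png',big)
E
```

```text
pics
[0.16896393 0.54901771 0.23036158] [[-0.956, 0.294, -0.001], [0.294, 0.956, -0.002], [0.0, -0.002, -1.0]] 0.0
top [0.42  0.057 0.903]
tube 0.59 [286.6, 199.6] 618 [ 0.526 -0.017  0.038] [ 0.57  -0.004  0.042]
red_line 0.42 [265.0, 203.1] 92 [0.519 0.031 0.011] [0.565 0.035 0.013]
fence_top 0.57 [247.2, 196.3] 6180 [0.526 0.076 0.011] [0.62  0.144 0.03 ]
reader_bed 0.75 [189.3, 194.8] 402 [0.543 0.206 0.02 ] [0.558 0.221 0.059]
marker 0.9 [260.8, 251.6] 377 [0.411 0.048 0.014] [0.418 0.108 0.017]
beaker 0.79 [186.7, 192.9] 403 [0.542 0.207 0.021] [0.558 0.222 0.059]
side [ 0.489 -0.469  0.739]
tube 0.89 [262.2, 229.9] 855 [ 0.524 -0.027  0.037] [ 0.569 -0.012  0.041]
red_line 0.37 [309.6, 173.1] 112 [0.62  0.098 0.048] [0.63  0.109 0.051]
start_button_top 0.63 [308.4, 173.3] 99 [0.62  0.098 0.049] [0.628 0.109 0.051]
fence_top 0.79 [264.9, 202.2] 7188 [0.528 0.067 0.011] [0.623 0.143 0.03 ]
reader_bed 0.83 [268.3, 199.0] 6985 [0.528 0.068 0.011] [0.622 0.143 0.03 ]
marker 0.97 [205.5, 209.8] 423 [0.409 0.044 0.013] [0.415 0.104 0.016]
beaker 0.66 [264.9, 141.3] 602 [0.538 0.19  0.038] [0.556 0.221 0.059]
amber_vial 0.53 [320.8, 214.5] 104 [0.633 0.015 0.018] [0.639 0.034 0.035]
wrist [0.097 0.571 0.373]
```

View pics/all0.png

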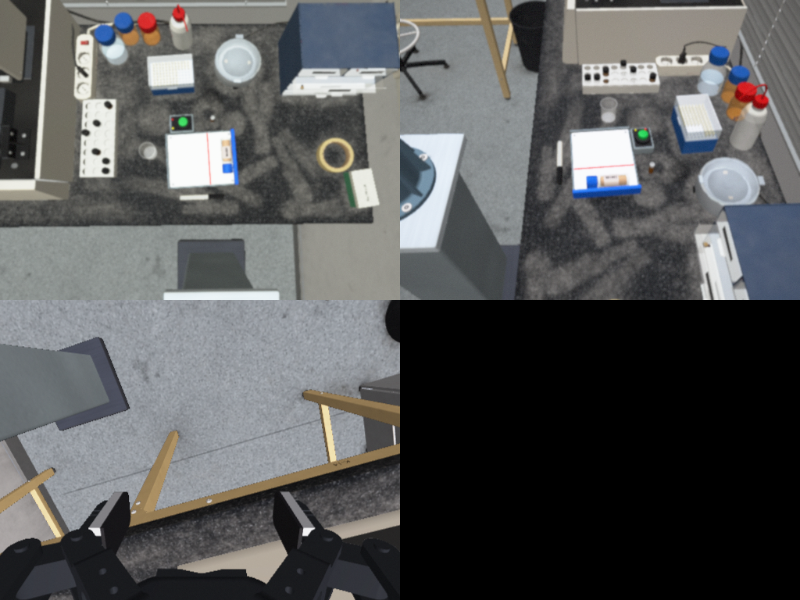

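The top view shows the reader in the middle, with the tube (cap towards the robot) near (228,155) next to the blue fence, the red line near (209,158) and the button at (181,122). The wrist camera isn't looking at the bench yet. Next I'll refine positions using colour and depth.

```bash
cat > m.py <<'E'
from h import *
def ray(K,C,uv,z):
    d=np.c_[(uv[:,0]-K[0,2])/K[0,0],(uv[:,1]-K[1,2])/K[1,1],np.ones(len(uv))]@C[:3,:3].T
    return C[:3,3]+d*((z-C[2,3])/d[:,2])[:,None]
def axis(P):
    (vx,vy,x,y)=cv2.fitLine(P[:,:2].astype(np.float32),cv2.DIST_HUBER,0,0.001,0.001).ravel()
    s=-1 if vx<0 else 1; a=np.array([vx,vy])*s; t=(P[:,:2]-[x,y])@a
    t0,t1=np.percentile(t,[1,99]); m=np.array([x,y])+a*(t0+t1)/2
    return m.round(4), round(float(np.degrees(np.arctan2(a[1],a[0]))),2), round(float(t1-t0),4)
def measure(im,d,K,C,W=None):
    W=cloud(K,C,d) if W is None else W
    h=cv2.cvtColor(im,cv2.COLOR_RGB2HSV).astype(int); H,S,V=h[...,0],h[...,1],h[...,2]
    box=(W[...,0]>.42)&(W[...,0]<.68)&(W[...,1]>-.08)&(W[...,1]<.18)&(d>0)
    def uv(m): v,u=np.nonzero(m); return np.c_[u,v].astype(float)
    red=box&((H<8)|(H>172))&(S>70)&(W[...,2]<.02)
    if red.sum()>10: print('red',red.sum(),*axis(ray(K,C,uv(red),.010)),'z',np.median(W[red][:,2]).round(4))
    bl=box&(H>100)&(H<125)&(S>150)&(W[...,2]>.02)&(W[...,2]<.034)&(W[...,1]<.0)
    if bl.sum()>10: print('fence',bl.sum(),*axis(W[bl]),np.median(W[bl][:,2]).round(4))
    top=box&(W[...,2]>.032)&(W[...,2]<.05)&(W[...,0]<.59)&(W[...,0]>.44)&(W[...,1]<.12)
    if top.sum()>10:
        print('tube',top.sum(),*axis(W[top]),np.percentile(W[top][:,2],95).round(4), 'y range',np.percentile(W[top][:,1],[2,98]).round(4))
    g=box&(H>45)&(H<85)&(S>120)&(V>70)
    if g.sum()>10: print('green',g.sum(),W[g].mean(0).round(4),np.median(W[g][:,2]).round(4), ray(K,C,uv(g),.048).mean(0).round(4))
E
python3 - <<'E'
from m import *
for n in ['top','side']:
    z=np.load(n+'0.npz'); print(n); measure(z['im'],z['d'],z['K'],z['C'],z['W'])
t=np.load('top0.npz')['im'][130:260,170:320]; s=np.load('side0.npz')['im'][140:270,190:340]
save('crop0.png',cv2.resize(np.hstack([t,s]),(800,347),interpolation=cv2.INTER_CUBIC))
p=ctrl.camera_params('wrist'); print(p)
E
```

```text
top
red 19 [0.5185 0.0315] 3.11 0.1277 z 0.0113
fence 286 [ 0.5227 -0.0414] 2.87 0.1551 0.0282
tube 535 [ 0.5259 -0.0182] 2.8 0.0975 0.042 y range [-0.0315 -0.0047]
green 140 [0.6202 0.104  0.0462] 0.0477 [0.6197 0.1039 0.048 ]
side
fence 623 [ 0.5231 -0.0445] 2.82 0.1542 0.0275
tube 665 [ 0.5246 -0.024 ] 2.3 0.0975 0.0412 y range [-0.0344 -0.0098]
green 153 [0.6197 0.1028 0.0458] 0.0479 [0.6192 0.101  0.048 ]
{'K': array([[316.15917864,   0.        , 257.71232784],
       [  0.        , 316.15917864, 187.90183079],
       [  0.        ,   0.        ,   1.        ]]), 'mount': array([[-2.59524242e-04, -9.53918215e-01, -3.00066612e-01,
         7.56552773e-02],
       [ 9.99999890e-01, -1.30058127e-04, -4.51431089e-04,
        -9.65403436e-04],
       [ 3.91602237e-04, -3.00066696e-01,  9.53918144e-01,
        -1.41979994e-01],
       [ 0.00000000e+00,  0.00000000e+00,  0.00000000e+00,
         1.00000000e+00]])}
```

View pics/crop0.png

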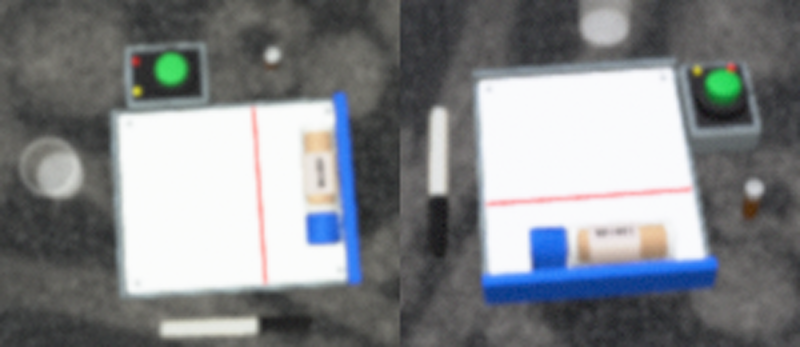

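The colour fits agree with the task text. The line is at y≈0.032 with a 3° heading, the tube centre is at (0.526,-0.019) about 50 mm from the line, and the button is at (0.620,0.103,0.048). I'll plan the approach with tool y along the tube and both fingertips resting on it.

```bash
cat > plan.py <<'E'
from h import *
def plan(wps):
    """wps: (xyz, toolx_yaw_deg, nrows); tool down"""
    o,T=pose(); print('now',o['eef_pos'].round(4),o['wrist_force'].round(1),o['opening'],o['time_s'])
    for xyz,yaw,n in wps:
        c,s=np.cos(np.radians(yaw)),np.sin(np.radians(yaw))
        G=np.array([[c,s,0],[s,-c,0],[0,0,-1.]])
        p0=T[:3,3].copy(); rv=np.degrees(R.from_matrix(T[:3,:3].T@G).as_rotvec())
        for i in range(n):
            w=p0+(np.array(xyz)-p0)*(i+1)/n-T[:3,3]
            off=(T[:3,:3].T@w*1000).round(1); r=(rv/n).round(1)
            print(off.tolist(),r.tolist())
            T[:3,3]+=T[:3,:3]@off/1000; T[:3,:3]=T[:3,:3]@R.from_rotvec(np.radians(r)).as_matrix()
E
python3 - <<'E'
from plan import *
z=np.load('top0.npz')['W'].reshape(-1,3); m=(z[:,1]>.3)&(z[:,1]<.7)&(z[:,0]>.05)&(z[:,0]<.6)&(z[:,2]>.05); print(z[m].min(0),z[m].max(0))
plan([([.19,.30,.23],115,5),([.50,.02,.16],93,7)])
E
```

```text
[0.40948641 0.30640369 0.05004221] [0.59996649 0.59284472 0.24559976]
now [0.1692 0.5496 0.2313] [-0.1 -0.   0.3] 0.9950214982494785 1.35
[-18.7, -46.5, 0.3] [0.0, -0.0, 9.6]
[-26.1, -42.7, 0.2] [0.0, -0.0, 9.6]
[-32.9, -37.8, 0.3] [0.0, -0.0, 9.6]
[-38.7, -31.7, 0.2] [0.0, -0.0, 9.6]
[-43.5, -24.8, 0.3] [0.0, -0.0, 9.6]
[-54.9, 23.3, 10.0] [-0.0, -0.0, 3.1]
[-53.6, 26.3, 10.0] [-0.0, -0.0, 3.1]
[-52.1, 29.2, 10.0] [-0.0, -0.0, 3.1]
[-50.4, 31.9, 10.0] [-0.0, -0.0, 3.1]
[-48.7, 34.6, 10.0] [-0.0, -0.0, 3.1]
[-46.6, 37.1, 10.0] [-0.0, -0.0, 3.1]
[-44.7, 39.7, 10.0] [-0.0, -0.0, 3.1]
```

Request:
{"method": "apply_moves", "body": {
  "moves": [
    {"jaw": 0.6,"offset": [-18.7,-46.5,0.3],"rot": [0,0,9.6]},
    {"jaw": 0.6,"offset": [-26.1,-42.7,0.2],"rot": [0,0,9.6]},
    {"jaw": 0.6,"offset": [-32.9,-37.8,0.3],"rot": [0,0,9.6]},
    {"jaw": 0.6,"offset": [-38.7,-31.7,0.2],"rot": [0,0,9.6]},
    {"jaw": 0.6,"offset": [-43.5,-24.8,0.3],"rot": [0,0,9.6]}
  ]
}}

```text
time_s: 1.98
eef_pos: [0.1899, 0.2987, 0.2301]
eef_rot: [0.0, 0.54, 0.842, 0.0]
wrist_force: [1.1, -0.8, 0.8]
opening: 0.599
grasp_force: 0.0
```

Request:
{"method": "apply_moves", "body": {
  "moves": [
    {"jaw": 0.6,"offset": [-54.9,23.3,10],"rot": [0,0,3.1]},
    {"jaw": 0.6,"offset": [-53.6,26.3,10],"rot": [0,0,3.1]},
    {"jaw": 0.6,"offset": [-52.1,29.2,10],"rot": [0,0,3.1]},
    {"jaw": 0.6,"offset": [-50.4,31.9,10],"rot": [0,0,3.1]},
    {"jaw": 0.6,"offset": [-48.7,34.6,10],"rot": [0,0,3.1]}
  ]
}}

```text
time_s: 2.6
eef_pos: [0.413, 0.0982, 0.1801]
eef_rot: [0.001, 0.648, 0.762, 0.001]
wrist_force: [1.3, -0.0, 0.8]
opening: 0.603
grasp_force: 0.0
```

Run:
```python
from plan import *
plan([([.526,-.02,.16],93,5)])
```

```text
now [0.413  0.0982 0.1801] [ 1.3 -0.   0.8] 0.6033425727131364 2.6
[-27.0, 18.5, 4.0] [0.0, -0.0, 1.2]
[-26.5, 19.1, 4.1] [0.0, -0.0, 1.2]
[-26.2, 19.6, 4.0] [0.0, -0.0, 1.2]
[-25.7, 20.1, 4.1] [0.0, -0.0, 1.2]
[-25.3, 20.7, 4.0] [0.0, -0.0, 1.2]
```

Request:
{"method": "apply_moves", "body": {
  "moves": [
    {"jaw": 0.6,"offset": [-27,18.5,4],"rot": [0,0,1.2]},
    {"jaw": 0.6,"offset": [-26.5,19.1,4],"rot": [0,0,1.2]},
    {"jaw": 0.6,"offset": [-26.2,19.6,4],"rot": [0,0,1.2]},
    {"jaw": 0.6,"offset": [-25.7,20.1,4],"rot": [0,0,1.2]},
    {"jaw": 0.6,"offset": [-25.3,20.7,4],"rot": [0,0,1.2]}
  ]
}}

```text
time_s: 3.22
eef_pos: [0.5254, -0.0188, 0.1599]
eef_rot: [0.0, 0.686, 0.727, 0.0]
wrist_force: [0.2, -0.2, 0.4]
opening: 0.601
grasp_force: 0.0
```

Run:
```python
from m import *
K,C=c2w('wrist'); im,d=ctrl.camera('wrist'); save('w1.png',im); measure(im,d,K,C); o,T=pose(); print(o['eef_pos'],o['wrist_force'],np.degrees(np.arctan2(T[1,0],T[0,0])))
```

```text
red 776 [0.5203 0.029 ] 3.33 0.1445 z 0.0096
fence 2255 [ 0.5243 -0.0416] 2.34 0.1549 0.027
tube 3028 [ 0.5259 -0.0185] 2.77 0.0967 0.0397 y range [-0.0328 -0.0083]
green 1078 [0.6207 0.1018 0.047 ] 0.0474 [0.6203 0.1016 0.048 ]
[ 0.52779354 -0.02171886  0.15983963] [-0.05965447 -3.76299118 -0.54537484] 93.19187996596962
```

View pics/w1.png

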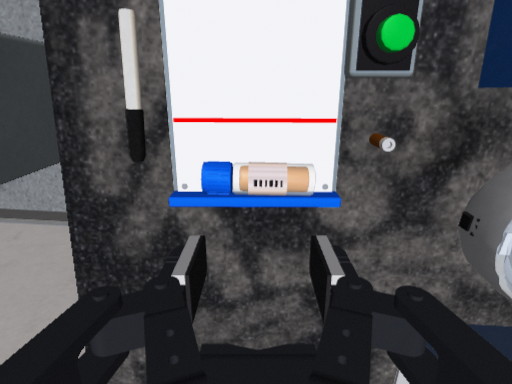

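The wrist view shows the tube at about (258,178) beside the fence, the red line at row 120 and the button at (397,32). Everything is clear, so I'm descending slightly behind the tube's crest.

Request:
{"method": "apply_moves", "body": {
  "moves": [
    {"jaw": 0.6,"offset": [-4,-2,30],"rot": [0,0,0]},
    {"jaw": 0.6,"offset": [0,0,40],"rot": [0,0,0]},
    {"jaw": 0.6,"offset": [0,0,35],"rot": [0,0,0]},
    {"jaw": 0.6,"offset": [0,0,0],"rot": [0,0,0]},
    {"jaw": 0.6,"offset": [0,0,0],"rot": [0,0,0]}
  ]
}}

```text
time_s: 3.9
eef_pos: [0.5238, -0.0222, 0.0563]
eef_rot: [0.001, 0.686, 0.728, 0.0]
wrist_force: [0.5, 0.3, 0.2]
opening: 0.602
grasp_force: 0.0
```

Request:
{"method": "apply_moves", "body": {
  "moves": [
    {"jaw": 0.6,"offset": [0,0,3],"rot": [0,0,0]},
    {"jaw": 0.6,"offset": [0,0,2],"rot": [0,0,0]},
    {"jaw": 0.6,"offset": [0,0,2],"rot": [0,0,0]},
    {"jaw": 0.6,"offset": [0,0,0],"rot": [0,0,0]},
    {"jaw": 0.6,"offset": [0,0,0],"rot": [0,0,0]}
  ]
}}

```text
time_s: 4.53
eef_pos: [0.5229, -0.022, 0.048]
eef_rot: [0.0, 0.686, 0.728, 0.0]
wrist_force: [-0.4, 0.0, 0.0]
opening: 0.603
grasp_force: 0.0
```

Request:
{"method": "apply_moves", "body": {
  "moves": [
    {"jaw": 0.6,"offset": [-4.5,2,2],"rot": [0,0,0]},
    {"jaw": 0.6,"offset": [0,0,2],"rot": [0,0,0]},
    {"jaw": 0.6,"offset": [0,0,1],"rot": [0,0,0]},
    {"jaw": 0.6,"offset": [0,0,1],"rot": [0,0,0]},
    {"jaw": 0.6,"offset": [0,0,0],"rot": [0,0,0]}
  ]
}}

```text
time_s: 5.15
eef_pos: [0.5251, -0.0263, 0.0419]
eef_rot: [-0.0, 0.686, 0.728, -0.0]
wrist_force: [-0.3, -0.4, 0.7]
opening: 0.597
grasp_force: 0.0
```

Request:
{"method": "apply_moves", "body": {
  "moves": [
    {"jaw": 0.6,"offset": [0,0,1],"rot": [0,0,0]},
    {"jaw": 0.6,"offset": [0,0,1],"rot": [0,0,0]},
    {"jaw": 0.6,"offset": [0,0,1],"rot": [0,0,0]},
    {"jaw": 0.6,"offset": [0,0,0],"rot": [0,0,0]},
    {"jaw": 0.6,"offset": [0,0,0],"rot": [0,0,0]}
  ]
}}

```text
time_s: 5.78
eef_pos: [0.5252, -0.0264, 0.039]
eef_rot: [-0.0, 0.686, 0.728, 0.0]
wrist_force: [-0.4, -0.8, -0.0]
opening: 0.597
grasp_force: 0.0
```

Request:
{"method": "apply_moves", "body": {
  "moves": [
    {"jaw": 0.6,"offset": [0,0,1],"rot": [0,0,0]},
    {"jaw": 0.6,"offset": [0,0,1],"rot": [0,0,0]},
    {"jaw": 0.6,"offset": [0,0,0],"rot": [0,0,0]},
    {"jaw": 0.6,"offset": [0,0,0],"rot": [0,0,0]},
    {"jaw": 0.6,"offset": [0,0,0],"rot": [0,0,0]}
  ]
}}

```text
time_s: 6.4
eef_pos: [0.5252, -0.0264, 0.037]
eef_rot: [0.0, 0.686, 0.728, 0.0]
wrist_force: [-0.0, -0.7, -0.6]
opening: 0.601
grasp_force: 0.0
```

Request:
{"method": "apply_moves", "body": {
  "moves": [
    {"jaw": 0.6,"offset": [0,0,1],"rot": [0,0,0]},
    {"jaw": 0.6,"offset": [0,0,0.5],"rot": [0,0,0]},
    {"jaw": 0.6,"offset": [0,0,0],"rot": [0,0,0]},
    {"jaw": 0.6,"offset": [0,0,0],"rot": [0,0,0]},
    {"jaw": 0.6,"offset": [0,0,0],"rot": [0,0,0]}
  ]
}}

```text
time_s: 7.02
eef_pos: [0.5254, -0.0266, 0.0366]
eef_rot: [0.0, 0.686, 0.728, -0.0]
wrist_force: [-2.9, -0.1, 10.2]
opening: 0.599
grasp_force: 5.0
```

Request:
{"method": "apply_moves", "body": {
  "moves": [
    {"jaw": 0.6,"offset": [0,0,-0.6],"rot": [0,0,0]},
    {"jaw": 0.6,"offset": [6,0,0],"rot": [0,0,0]},
    {"jaw": 0.6,"offset": [6,0,0],"rot": [0,0,0]},
    {"jaw": 0.6,"offset": [6,0,0],"rot": [0,0,0]},
    {"jaw": 0.6,"offset": [0,0,0],"rot": [0,0,0]}
  ]
}}

```text
time_s: 7.65
eef_pos: [0.5246, -0.0079, 0.0367]
eef_rot: [0.0, 0.686, 0.728, 0.0]
wrist_force: [-1.2, -0.8, 5.9]
opening: 0.602
grasp_force: 2.8
```

Force is about 6 N and steady. I'll lift, check how far it rolled, then step back.

Request:
{"method": "apply_moves", "body": {
  "moves": [
    {"jaw": 0.6,"offset": [4,0,0],"rot": [0,0,0]},
    {"jaw": 0.6,"offset": [0,0,0],"rot": [0,0,0]},
    {"jaw": 0.6,"offset": [0,0,-6],"rot": [0,0,0]},
    {"jaw": 0.6,"offset": [-10,0,0],"rot": [0,0,0]},
    {"jaw": 0.6,"offset": [0,0,0],"rot": [0,0,0]}
  ]
}}

```text
time_s: 8.28
eef_pos: [0.5246, -0.0152, 0.0421]
eef_rot: [0.0, 0.686, 0.727, -0.0]
wrist_force: [-0.3, 0.1, -1.0]
opening: 0.601
grasp_force: 0.0
```

Run:
```python
from m import *
ims=[]
for n in ['top','side','wrist']:
    K,C=c2w(n); im,d=ctrl.camera(n); print(n); measure(im,d,K,C)
    ims.append(im)
save('s1.png',cv2.resize(np.hstack([cv2.resize(ims[1][140:270,190:340],(512,384)),ims[2]]),(800,300)))
```

```text
top
red 14 [0.4946 0.0305] 3.66 0.0424 z 0.0107
fence 82 [ 0.4758 -0.0449] 3.7 0.053 0.0279
tube 78 [ 0.4932 -0.0016] 9.55 0.0341 0.0413 y range [-0.0102  0.0036]
green 139 [0.62   0.104  0.0463] 0.0478 [0.6196 0.1039 0.048 ]
side
fence 562 [ 0.5232 -0.0457] 2.74 0.1549 0.0274
tube 540 [ 0.5246 -0.0148] 2.33 0.0981 0.0412 y range [-0.0232  0.0013]
green 152 [0.6197 0.103  0.0456] 0.0475 [0.6193 0.101  0.048 ]
wrist
red 2019 [0.5204 0.0292] 3.12 0.145 z 0.0097
fence 3686 [ 0.5242 -0.0404] 4.31 0.1557 0.0268
tube 7802 [ 0.5256 -0.0059] 1.62 0.0967 0.0398 y range [-0.0209  0.0031]
green 278 [0.6138 0.095  0.0474] 0.0475 [0.6134 0.0949 0.048 ]
```

View pics/s1.png

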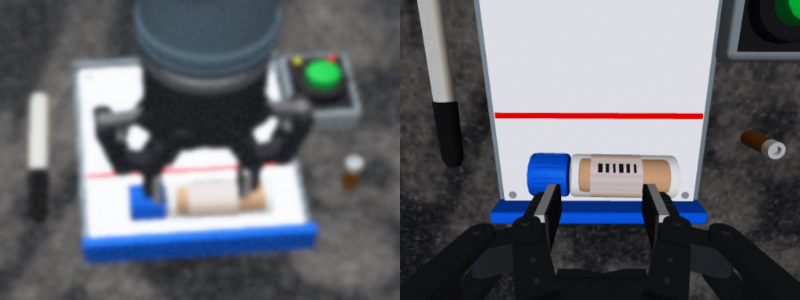

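The first stroke rolled the tube about 10–11 mm, and it stays parallel. Next are strokes 2 and 3.

Request:
{"method": "apply_moves", "body": {
  "moves": [
    {"jaw": 0.6,"offset": [0,0,5.8],"rot": [0,0,0]},
    {"jaw": 0.6,"offset": [2,0,0],"rot": [0,0,0]},
    {"jaw": 0.6,"offset": [7,0,0],"rot": [0,0,0]},
    {"jaw": 0.6,"offset": [7,0,0],"rot": [0,0,0]},
    {"jaw": 0.6,"offset": [7,0,0],"rot": [0,0,0]}
  ]
}}

```text
time_s: 9.05
eef_pos: [0.5238, 0.0087, 0.0367]
eef_rot: [0.001, 0.686, 0.728, 0.0]
wrist_force: [1.8, -0.3, 3.7]
opening: 0.605
grasp_force: 2.3
```

Request:
{"method": "apply_moves", "body": {
  "moves": [
    {"jaw": 0.6,"offset": [1,0,0],"rot": [0,0,0]},
    {"jaw": 0.6,"offset": [0,0,0],"rot": [0,0,0]},
    {"jaw": 0.6,"offset": [0,0,-6],"rot": [0,0,0]},
    {"jaw": 0.6,"offset": [-12,0,0],"rot": [0,0,0]},
    {"jaw": 0.6,"offset": [0,0,0],"rot": [0,0,0]}
  ]
}}

```text
time_s: 9.68
eef_pos: [0.5235, -0.0034, 0.042]
eef_rot: [-0.0, 0.686, 0.727, -0.0]
wrist_force: [-0.1, -0.4, -0.4]
opening: 0.602
grasp_force: 0.0
```

```bash
cat > fit.py <<'E'
from m import *
from scipy.optimize import least_squares
def tubefit(n,L=None):
    K,C=c2w(n); im,d=ctrl.camera(n); W=cloud(K,C,d)
    h=cv2.cvtColor(im,cv2.COLOR_RGB2HSV).astype(int); H,S=h[...,0],h[...,1]
    box=(W[...,0]>.42)&(W[...,0]<.66)&(W[...,1]>-.03)&(W[...,1]<.09)&(d>0)
    r=ctrl.outline_of(n,'tube')
    if not r: print(n,'no tube'); return im
    m=cv2.erode(r[0]['region'].astype(np.uint8),np.ones((3,3)))>0
    P=W[m&(W[...,2]>.02)&(W[...,2]<.043)&(W[...,0]>.46)&(W[...,0]<.59)]
    f=lambda p:(np.hypot((P[:,1]-p[0]-p[1]*(P[:,0]-.526))*np.cos(p[1]),P[:,2]-p[2])-.015)
    s=least_squares(f,[np.median(P[:,1]),.05,.025],loss='soft_l1',f_scale=.001)
    print(n,len(P),'tube y@.526',s.x[0].round(4),'ang',np.degrees(s.x[1]).round(2),'zc',s.x[2].round(4),'x',np.percentile(P[:,0],[1,99]).round(4))
    red=box&((H<8)|(H>172))&(S>90)&(W[...,2]<.014)&~cv2.dilate(r[0]['region'].astype(np.uint8),np.ones((5,5))).astype(bool)
    v,u=np.nonzero(red); Q=ray(K,C,np.c_[u,v].astype(float),.010)
    if len(Q)>20:
        mm,a,l=axis(Q); y=mm[1]+np.tan(np.radians(a))*(.526-mm[0]); print('  red',len(Q),'y@.526',round(y,4),'ang',a,l,mm,' gap mm',((y-s.x[0])*1000).round(1))
    return im
E
python3 - <<'E'
from fit import *
for n in ['wrist','side']: tubefit(n)
o,T=pose(); print(o['eef_pos'],o['wrist_force'],o['time_s'])
E
```

```text
wrist 9343 tube y@.526 0.0019 ang 2.24 zc 0.0241 x [0.4772 0.573 ]
  red 1781 y@.526 0.0295 ang 3.01 0.1451 [0.5204 0.0292]  gap mm 27.6
side 542 tube y@.526 0.0034 ang 2.46 zc 0.0251 x [0.4774 0.5712]
[ 0.52348397 -0.0024908   0.04205549] [-0.69040913  0.16265535 -0.57827744] 9.875
```

Request:
{"method": "apply_moves", "body": {
  "moves": [
    {"jaw": 0.6,"offset": [-2,1,3],"rot": [0,0,0]},
    {"jaw": 0.6,"offset": [0,0,2.9],"rot": [0,0,0]},
    {"jaw": 0.6,"offset": [4,0,0],"rot": [0,0,-0.4]},
    {"jaw": 0.6,"offset": [7,0,0],"rot": [0,0,-0.5]},
    {"jaw": 0.6,"offset": [7,0,0],"rot": [0,0,-0.5]}
  ]
}}

```text
time_s: 10.5
eef_pos: [0.5241, 0.014, 0.0367]
eef_rot: [0.0, 0.677, 0.736, 0.0]
wrist_force: [0.5, -0.2, 3.9]
opening: 0.601
grasp_force: 1.9
```

Request:
{"method": "apply_moves", "body": {
  "moves": [
    {"jaw": 0.6,"offset": [7,0,0],"rot": [0,0,0]},
    {"jaw": 0.6,"offset": [1,0,0],"rot": [0,0,0]},
    {"jaw": 0.6,"offset": [0,0,0],"rot": [0,0,0]},
    {"jaw": 0.6,"offset": [0,0,-6],"rot": [0,0,0]},
    {"jaw": 0.6,"offset": [-13,0,0],"rot": [0,0,0.7]}
  ]
}}

```text
time_s: 11.12
eef_pos: [0.5234, 0.0087, 0.0422]
eef_rot: [-0.001, 0.681, 0.732, -0.0]
wrist_force: [-0.0, -0.2, 0.2]
opening: 0.601
grasp_force: 0.0
```

Request:
{"method": "apply_moves", "body": {
  "moves": [
    {"jaw": 0.6,"offset": [0,0,0],"rot": [0,0,0.7]},
    {"jaw": 0.6,"offset": [0,0,0],"rot": [0,0,0]},
    {"jaw": 0.6,"offset": [0,0,0],"rot": [0,0,0]},
    {"jaw": 0.6,"offset": [0,0,0],"rot": [0,0,0]},
    {"jaw": 0.6,"offset": [0,0,0],"rot": [0,0,0]}
  ]
}}

```text
time_s: 11.75
eef_pos: [0.524, 0.0087, 0.0424]
eef_rot: [-0.0, 0.686, 0.728, -0.0]
wrist_force: [0.9, -0.4, 0.0]
opening: 0.6
grasp_force: 0.0
```

Run:
```python
from fit import *
for n in ['wrist','side']: tubefit(n)
o,T=pose(); print(o['eef_pos'],o['wrist_force'],o['time_s'])
```

```text
wrist 9115 tube y@.526 0.0151 ang 3.65 zc 0.024 x [0.4763 0.5709]
  red 1673 y@.526 0.0295 ang 3.2 0.1446 [0.5203 0.0292]  gap mm 14.4
side 387 tube y@.526 0.0166 ang 4.11 zc 0.0252 x [0.4777 0.5687]
[0.52407811 0.00865358 0.04239838] [-0.37357954  0.95509579 -0.14436316] 11.95
```

Request:
{"method": "apply_moves", "body": {
  "moves": [
    {"jaw": 0.6,"offset": [0,2,3],"rot": [0,0,0]},
    {"jaw": 0.6,"offset": [0,0,2.9],"rot": [0,0,0]},
    {"jaw": 0.6,"offset": [4,0,0],"rot": [0,0,0.4]},
    {"jaw": 0.6,"offset": [7,0,0],"rot": [0,0,0.4]},
    {"jaw": 0.6,"offset": [7,0,0],"rot": [0,0,0.4]}
  ]
}}

```text
time_s: 12.58
eef_pos: [0.5255, 0.0271, 0.0367]
eef_rot: [0.0, 0.694, 0.72, 0.0]
wrist_force: [0.6, -0.1, 4.2]
opening: 0.603
grasp_force: 1.7
```

Request:
{"method": "apply_moves", "body": {
  "moves": [
    {"jaw": 0.6,"offset": [4,0,0],"rot": [0,0,0]},
    {"jaw": 0.6,"offset": [0,0,0],"rot": [0,0,0]},
    {"jaw": 0.6,"offset": [0,0,0],"rot": [0,0,0]},
    {"jaw": 0.6,"offset": [0,0,-6],"rot": [0,0,0]},
    {"jaw": 0.6,"offset": [-15,0,-5],"rot": [0,0,-1.2]}
  ]
}}

```text
time_s: 13.2
eef_pos: [0.5247, 0.0162, 0.0472]
eef_rot: [-0.001, 0.685, 0.728, -0.0]
wrist_force: [-0.4, 0.2, 0.3]
opening: 0.598
grasp_force: 0.0
```

Request:
{"method": "apply_moves", "body": {
  "moves": [
    {"jaw": 0.6,"offset": [0,0,-45],"rot": [0,0,0]},
    {"jaw": 0.6,"offset": [0,0,-45],"rot": [0,0,0]},
    {"jaw": 0.6,"offset": [0,0,0],"rot": [0,0,0]},
    {"jaw": 0.6,"offset": [0,0,0],"rot": [0,0,0]},
    {"jaw": 0.6,"offset": [0,0,0],"rot": [0,0,0]}
  ]
}}

```text
time_s: 13.82
eef_pos: [0.5242, 0.0159, 0.1358]
eef_rot: [-0.001, 0.686, 0.728, -0.001]
wrist_force: [-0.2, -0.2, -0.6]
opening: 0.599
grasp_force: 0.0
```

Run:
```python
from fit import *
im=tubefit('wrist'); save('w2.png',im); tubefit('side'); tubefit('top')
o,T=pose(); print(o['eef_pos'],o['wrist_force'],o['time_s'])
```

```text
wrist 4215 tube y@.526 0.0263 ang 2.47 zc 0.024 x [0.4757 0.5709]
  red 180 y@.526 0.0298 ang 3.41 0.1473 [0.5204 0.0295]  gap mm 3.6
side 649 tube y@.526 0.0278 ang 2.41 zc 0.0251 x [0.4759 0.5679]
top 119 tube y@.526 0.0284 ang 2.81 zc 0.0251 x [0.4778 0.5194]
[0.52531223 0.01575464 0.13697093] [-0.61272574  0.3165878  -0.49384508] 14.125
```

View pics/w2.png

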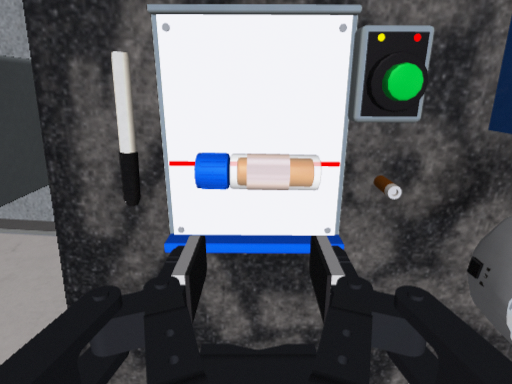

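The wrist view shows the line ends at row 163 on both sides of the tube, whose axis is at about row 170. That leaves 3.5 mm to go and roughly 0.7° of yaw to correct.

Request:
{"method": "apply_moves", "body": {
  "moves": [
    {"jaw": 0.6,"offset": [7,0,40],"rot": [0,0,0]},
    {"jaw": 0.6,"offset": [0,0,35],"rot": [0,0,0]},
    {"jaw": 0.6,"offset": [0,0,20],"rot": [0,0,0]},
    {"jaw": 0.6,"offset": [0,0,0],"rot": [0,0,0]},
    {"jaw": 0.6,"offset": [0,0,0],"rot": [0,0,0]}
  ]
}}

```text
time_s: 14.75
eef_pos: [0.5259, 0.0226, 0.0433]
eef_rot: [0.0, 0.686, 0.728, 0.0]
wrist_force: [-0.0, -0.1, -0.4]
opening: 0.601
grasp_force: 0.0
```

Request:
{"method": "apply_moves", "body": {
  "moves": [
    {"jaw": 0.6,"offset": [0,0,3],"rot": [0,0,0]},
    {"jaw": 0.6,"offset": [0,0,1.9],"rot": [0,0,0]},
    {"jaw": 0.6,"offset": [0,0,1],"rot": [0,0,0]},
    {"jaw": 0.6,"offset": [0,0,0],"rot": [0,0,0]},
    {"jaw": 0.6,"offset": [0,0,0],"rot": [0,0,0]}
  ]
}}

```text
time_s: 15.38
eef_pos: [0.5253, 0.0227, 0.0367]
eef_rot: [0.0, 0.686, 0.728, 0.0]
wrist_force: [0.1, -0.1, 1.6]
opening: 0.599
grasp_force: 0.6
```

Request:
{"method": "apply_moves", "body": {
  "moves": [
    {"jaw": 0.6,"offset": [0,0,0.3],"rot": [0,0,0]},
    {"jaw": 0.6,"offset": [3,0,0],"rot": [0,0,-0.4]},
    {"jaw": 0.6,"offset": [4,0,0],"rot": [0,0,-0.3]},
    {"jaw": 0.6,"offset": [0,0,0],"rot": [0,0,0]},
    {"jaw": 0.6,"offset": [0,0,0],"rot": [0,0,0]}
  ]
}}

```text
time_s: 16.0
eef_pos: [0.5251, 0.0299, 0.0367]
eef_rot: [0.0, 0.681, 0.732, 0.0]
wrist_force: [-1.1, 0.2, 5.3]
opening: 0.601
grasp_force: 2.7
```

Request:
{"method": "apply_moves", "body": {
  "moves": [
    {"jaw": 0.6,"offset": [0,0,-6],"rot": [0,0,0]},
    {"jaw": 0.6,"offset": [-10,0,-40],"rot": [0,0,0]},
    {"jaw": 0.6,"offset": [-10,0,-45],"rot": [0,0,0]},
    {"jaw": 0.6,"offset": [0,0,0],"rot": [0,0,0]},
    {"jaw": 0.6,"offset": [0,0,0],"rot": [0,0,0]}
  ]
}}

```text
time_s: 16.62
eef_pos: [0.5255, 0.01, 0.1268]
eef_rot: [-0.0, 0.681, 0.732, -0.0]
wrist_force: [-0.6, 0.3, 0.2]
opening: 0.6
grasp_force: 0.0
```

Request:
{"method": "apply_moves", "body": {
  "moves": [
    {"jaw": 0,"offset": [0,0,0],"rot": [0,0,0]},
    {"jaw": 0,"offset": [0,0,0],"rot": [0,0,0]},
    {"jaw": 0,"offset": [0,0,0],"rot": [0,0,0]},
    {"jaw": 0,"offset": [0,0,0],"rot": [0,0,0]},
    {"jaw": 0,"offset": [0,0,0],"rot": [0,0,0]}
  ]
}}

```text
time_s: 17.25
eef_pos: [0.5261, 0.0097, 0.1272]
eef_rot: [-0.0, 0.681, 0.732, -0.0]
wrist_force: [0.0, 0.8, -0.1]
opening: -0.001
grasp_force: 0.0
```

Run:
```python
from fit import *
from plan import plan
im=tubefit('wrist'); save('w3.png',im); measure(im,*[ctrl.camera('wrist')[1]],*c2w('wrist')); tubefit('side'); tubefit('top')
plan([([.618,.101,.12],93.9,5)])
```

```text
return _methods._mean(a, axis=axis, dtype=dtype,
  ret = ret.dtype.type(ret / rcount)
Traceback (most recent call last):
  File "fit.py", line 12, in tubefit
    s=least_squares(f,[np.median(P[:,1]),.05,.025],loss='soft_l1',f_scale=.001)
ValueError: Initial guess is outside of provided bounds
```

The network reported some other object as the tube here, so I'll use a box by position as the mask instead.

```bash
sed -i "s/    if not r: .*/    reg=((W[...,2]>.018)\&(W[...,2]<.045)\&(W[...,0]>.46)\&(W[...,0]<.59)\&(W[...,1]>-.02)\&(W[...,1]<.07))/; s/r\[0\]\['region'\]/reg/g" fit.py
python3 - <<'E'
from fit import *
from plan import plan
im=tubefit('wrist'); save('w3.png',im); measure(im,ctrl.camera('wrist')[1],*c2w('wrist')); tubefit('side'); tubefit('top')
plan([([.618,.101,.12],93.9,5)])
E
```

```text
wrist 4365 tube y@.526 0.0299 ang 3.11 zc 0.024 x [0.4757 0.5707]
  red 175 y@.526 0.0295 ang 3.09 0.1467 [0.5203 0.0292]  gap mm -0.4
red 205 [0.5202 0.0292] 3.24 0.1477 z 0.0097
fence 1829 [ 0.5241 -0.0408] 3.11 0.1558 0.0268
tube 4146 [0.5233 0.0313] 2.84 0.097 0.0396 y range [0.0177 0.043 ]
green 1298 [0.6204 0.1021 0.0471] 0.0475 [0.62  0.102 0.048]
side 627 tube y@.526 0.0315 ang 2.94 zc 0.0252 x [0.4757 0.5694]
top 259 tube y@.526 0.0324 ang 3.5 zc 0.0248 x [0.4757 0.5379]
now [0.5262 0.0097 0.1273] [ 0.2  0.1 -0.5] 0.001508520591532345 17.7
[16.9, 19.6, 1.5] [0.0, 0.0, 0.0]
[16.9, 19.6, 1.4] [0.0, 0.0, 0.0]
[16.9, 19.7, 1.5] [0.0, 0.0, 0.0]
[16.9, 19.6, 1.4] [0.0, 0.0, 0.0]
[16.9, 19.6, 1.5] [0.0, 0.0, 0.0]
```

View pics/w3.png

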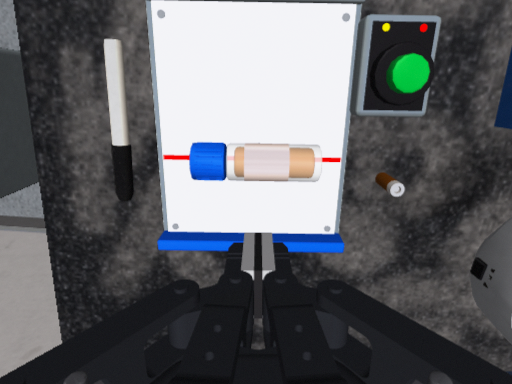

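The tube is on the line: gap −0.4 mm, angles 3.1° and 3.1°, with the line ends at (177,157) and (331,160) level with its axis. Now for the button.

Request:
{"method": "apply_moves", "body": {
  "moves": [
    {"jaw": 0,"offset": [17.1,20,0],"rot": [0,0,0]},
    {"jaw": 0,"offset": [17.1,20,0],"rot": [0,0,0]},
    {"jaw": 0,"offset": [17.1,20,0],"rot": [0,0,0]},
    {"jaw": 0,"offset": [17.1,20,0],"rot": [0,0,0]},
    {"jaw": 0,"offset": [17,20,0],"rot": [0,0,0]}
  ]
}}

```text
time_s: 18.32
eef_pos: [0.6204, 0.1027, 0.1272]
eef_rot: [-0.0, 0.681, 0.732, -0.0]
wrist_force: [-0.4, -0.7, 0.8]
opening: -0.002
grasp_force: 0.0
```

Request:
{"method": "apply_moves", "body": {
  "moves": [
    {"jaw": 0,"offset": [0,0,30],"rot": [0,0,0]},
    {"jaw": 0,"offset": [0,0,30],"rot": [0,0,0]},
    {"jaw": 0,"offset": [0,0,13],"rot": [0,0,0]},
    {"jaw": 0,"offset": [0,0,0],"rot": [0,0,0]},
    {"jaw": 0,"offset": [0,0,0],"rot": [0,0,0]}
  ]
}}

```text
time_s: 18.95
eef_pos: [0.6208, 0.1019, 0.0556]
eef_rot: [0.001, 0.682, 0.732, 0.001]
wrist_force: [-0.2, 0.4, -1.0]
opening: -0.001
grasp_force: 0.0
```

Request:
{"method": "apply_moves", "body": {
  "moves": [
    {"jaw": 0,"offset": [0,0,4],"rot": [0,0,0]},
    {"jaw": 0,"offset": [0,0,3],"rot": [0,0,0]},
    {"jaw": 0,"offset": [0,0,3],"rot": [0,0,0]},
    {"jaw": 0,"offset": [0,0,0],"rot": [0,0,0]},
    {"jaw": 0,"offset": [0,0,0],"rot": [0,0,0]}
  ]
}}

```text
time_s: 19.58
eef_pos: [0.6203, 0.102, 0.0448]
eef_rot: [0.0, 0.681, 0.732, 0.0]
wrist_force: [1.1, 0.1, 3.5]
opening: -0.003
grasp_force: 1.8
```

Request:
{"method": "apply_moves", "body": {
  "moves": [
    {"jaw": 0,"offset": [0,0,2],"rot": [0,0,0]},
    {"jaw": 0,"offset": [0,0,1],"rot": [0,0,0]},
    {"jaw": 0,"offset": [0,0,1],"rot": [0,0,0]},
    {"jaw": 0,"offset": [0,0,0],"rot": [0,0,0]},
    {"jaw": 0,"offset": [0,0,0],"rot": [0,0,0]}
  ]
}}

```text
time_s: 20.2
eef_pos: [0.6204, 0.102, 0.0424]
eef_rot: [0.001, 0.681, 0.732, 0.0]
wrist_force: [-5.4, 0.1, 16.5]
opening: -0.001
grasp_force: 8.3
```

The button is bottomed: the force rose to 16.5 N at a hard stop. Now retreating up and away.

Request:
{"method": "apply_moves", "body": {
  "moves": [
    {"jaw": 0,"offset": [0,0,-10],"rot": [0,0,0]},
    {"jaw": 0,"offset": [0,0,-30],"rot": [0,0,0]},
    {"jaw": 0,"offset": [0,0,-50],"rot": [0,0,0]},
    {"jaw": 0,"offset": [0,-30,-50],"rot": [0,0,0]},
    {"jaw": 0,"offset": [0,-40,0],"rot": [0,0,0]}
  ]
}}

```text
time_s: 20.82
eef_pos: [0.5521, 0.0969, 0.1845]
eef_rot: [0.003, 0.681, 0.732, 0.003]
wrist_force: [0.1, 0.3, -0.5]
opening: -0.001
grasp_force: 0.0
```

Request:
{"method": "apply_moves", "body": {
  "moves": [
    {"jaw": 0,"offset": [0,-45,0],"rot": [0,0,0]},
    {"jaw": 0,"offset": [0,-45,0],"rot": [0,0,0]},
    {"jaw": 0,"offset": [0,-45,0],"rot": [0,0,0]},
    {"jaw": 0,"offset": [0,0,0],"rot": [0,0,0]},
    {"jaw": 0,"offset": [0,0,0],"rot": [0,0,0]}
  ]
}}

```text
time_s: 21.45
eef_pos: [0.4159, 0.0874, 0.1805]
eef_rot: [0.0, 0.682, 0.732, 0.0]
wrist_force: [0.1, -0.8, -0.4]
opening: -0.002
grasp_force: 0.0
```

Run:
```python
from fit import *
a=tubefit('side'); b=tubefit('top'); save('end.png',cv2.resize(np.hstack([a,b])[100:300],(800,156*1)))
o,T=pose(); print(o['eef_pos'],o['wrist_force'],o['time_s'])
save('end.png',cv2.resize(np.hstack([a[130:280,180:350],b[120:270,150:320]]),(800,353)))
```

```text
side 623 tube y@.526 0.0315 ang 3.02 zc 0.0253 x [0.4757 0.5694]
top 336 tube y@.526 0.032 ang 3.83 zc 0.0253 x [0.5006 0.57  ]
[0.41612675 0.08738223 0.18025021] [ 0.06438109  0.53563255 -0.03925856] 21.65
```

View pics/end.png

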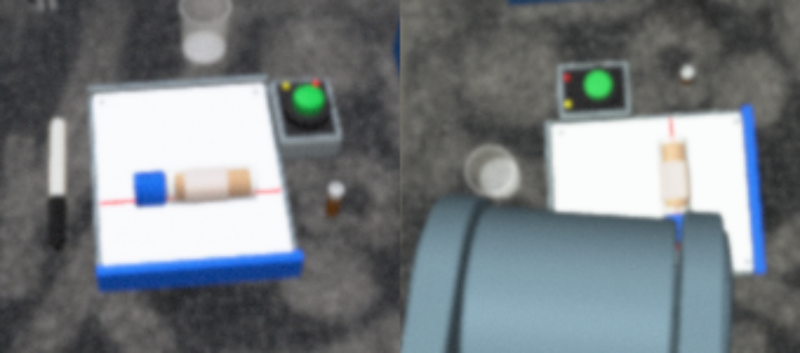

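The tube lies on the line, with the line ends showing at (110,203) and (270,190). The marker, beaker and vial stand as before, and the hand is clear.

```bash
python3 -c "
from bench import ctrl
print(ctrl.hand_in())"
```

```text
the job is handed in; nothing more can be done
None
```

The tube is rolled onto the red line (within about 0.5 mm and parallel to it), the button was pressed to its stop, the hand is clear, the marker, beaker and vial look untouched in the last pictures, and the job was handed in at about 22 s.

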